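Find and tag the soft spring mount

TASK

The bare instrument plinth carries three spring mounts, and one of them has gone soft. With the fingertips press down on each of the three round pads, far enough to feel its spring give; then push the hinged tag of the softest mount down flat, to mark it for replacement. The other two tags stay up, and nothing is picked up or pushed about: leave the loose parts and tools where they lie.

Things in the scene. Friction and masses are not known exactly. Their poses are not given: they have to be found in the camera images.
- plinth: bare aluminium plate 190 x 400 x 10 mm, fixed on the bench; origin at the centre of its underside, x away from the robot, y along it to the robot's left. Three outwardly identical spring mounts stand on it 115 mm apart along y, 55 mm of bare plate between them; each has a round pad (48 mm across, black rubber face) on a coil spring and, on the side nearer the robot, a hinged steel tag.
- left_pad (a point): centre of the top face, at rest, of the pad in the place at the robot's left (plinth +y), 82 mm above the bench. The pad sinks straight down by up to 18 mm against its spring and comes back. Which mount stands in this place changes from start to start.
- left_tag (a point): push point of the tag in the place at the robot's left (plinth +y): on its upper face when down, 24.5 mm above the bench, 12 mm from its round free end. Tag 28 mm wide, 2.5 thick, 44 long; hinge along plinth y, 32 mm nearer the robot, the pad's centre 60 mm farther. Standing up (35 deg) its end is about 49 mm above the bench over this point; pushed down it lies on a rubber stop.
- middle_pad (a point): centre of the top face, at rest, of the pad in the place at the middle, 82 mm above the bench. The pad sinks straight down by up to 18 mm against its spring and comes back. Which mount stands in this place changes from start to start.
- middle_tag (a point): push point of the tag in the place at the middle: on its upper face when down, 24.5 mm above the bench, 12 mm from its round free end. Tag 28 mm wide, 2.5 thick, 44 long; hinge along plinth y, 32 mm nearer the robot, the pad's centre 60 mm farther. Standing up (35 deg) its end is about 49 mm above the bench over this point; pushed down it lies on a rubber stop.
- right_pad (a point): centre of the top face, at rest, of the pad in the place at the robot's right (plinth -y), 82 mm above the bench. The pad sinks straight down by up to 18 mm against its spring and comes back. Which mount stands in this place changes from start to start.
- right_tag (a point): push point of the tag in the place at the robot's right (plinth -y): on its upper face when down, 24.5 mm above the bench, 12 mm from its round free end. Tag 28 mm wide, 2.5 thick, 44 long; hinge along plinth y, 32 mm nearer the robot, the pad's centre 60 mm farther. Standing up (35 deg) its end is about 49 mm above the bench over this point; pushed down it lies on a rubber stop.
- pad_1 (a joint): how far the pad of mount number 1 is pressed down, m: 0 at rest, 0.018 at its stop. Numbers belong to the mounts, not to the places: where number 1 stands is not given. One of the three mounts is less than half as stiff as the others: 5 N sinks its pad by about 13 mm, theirs by 4 to 6 mm.
- ring_1 (a joint): rubber travel ring on the shaft under the pad of mount number 1: how far it has been shifted up the shaft, m; 0 at first. It keeps the deepest press: about 0.5 mm less than the deepest travel of that pad.
- tag_1 (a joint): hinged tag of mount number 1, rad: 0 standing up, 0.61 lying down flat. A small brass counterweight on a crank at its left end holds it up; past about 0.24 rad it tips over by itself and stays down. It goes down under less than 1 N and does not come up again by itself.
- pad_2 (a joint): how far the pad of mount number 2 is pressed down, m: 0 at rest, 0.018 at its stop. Numbers belong to the mounts, not to the places: where number 2 stands is not given. One of the three mounts is less than half as stiff as the others: 5 N sinks its pad by about 13 mm, theirs by 4 to 6 mm.
- ring_2 (a joint): rubber travel ring on the shaft under the pad of mount number 2: how far it has been shifted up the shaft, m; 0 at first. It keeps the deepest press: about 0.5 mm less than the deepest travel of that pad.
- tag_2 (a joint): hinged tag of mount number 2, rad: 0 standing up, 0.61 lying down flat. A small brass counterweight on a crank at its left end holds it up; past about 0.24 rad it tips over by itself and stays down. It goes down under less than 1 N and does not come up again by itself.
- pad_3 (a joint): how far the pad of mount number 3 is pressed down, m: 0 at rest, 0.018 at its stop. Numbers belong to the mounts, not to the places: where number 3 stands is not given. One of the three mounts is less than half as stiff as the others: 5 N sinks its pad by about 13 mm, theirs by 4 to 6 mm.
- ring_3 (a joint): rubber travel ring on the shaft under the pad of mount number 3: how far it has been shifted up the shaft, m; 0 at first. It keeps the deepest press: about 0.5 mm less than the deepest travel of that pad.
- tag_3 (a joint): hinged tag of mount number 3, rad: 0 standing up, 0.61 lying down flat. A small brass counterweight on a crank at its left end holds it up; past about 0.24 rad it tips over by itself and stays down. It goes down under less than 1 N and does not come up again by itself.
- pendant_outlet: yellow outlet box hanging from above at the left front, about 0.12 m wide, solid and fixed; origin under it, its underside about 0.49 m above the bench: keep the arm clear of it when swinging across
- star_knob: loose black star knob, 40 x 39 x 24 mm, lying on the plinth between the left and the middle mount; origin at its underside; not part of the work, must stay where it lies
- key_steel: loose bar of plain square key steel, 140 x 8 x 8 mm, lying on the plinth between the middle and the right mount; not part of the work, must stay where it lies
- tweezers: loose blue tweezers, 120 x 12 x 9 mm, lying on the bench between the plinth and the robot; not part of the work, must stay where it lies
- bracket: loose drilled aluminium angle bracket, 46 x 50 x 52 mm, standing on the bench to the right of the plinth; not part of the work, must stay where it lies

How it is judged:
By the outcome, as a careful person would: the job done as asked, in the order asked, and still so for the second after the job is handed in, with the robot touching nothing.
It also fails if it takes over 45 s, if anything falls off the work surface, if the arm or the gripper's body presses on something with over 40 N, if the wrist force passes 120 N, or if a joint passes its speed limit or range.

ROBOT

A 6-joint arm with a two-finger parallel gripper is mounted at the origin on the work surface; the furniture and walls round the work are solid. World frame = base frame: x ahead of the robot, y to its left, z up, the work surface at z = 0. Lengths are in m, angles in degrees, forces in N, time in s.
With the tool pointing down it reaches from about 0.35 to 0.875 m from the base axis. Payload 4.2 kg.
Tool frame: the origin (TCP) lies midway between the tips of the shut fingers; the grasp point (between the pads) lies 19 mm behind it (r.pinch_z is the distance from the TCP to the grasp point, in m); z points along the fingers, y is the line along which they close (so a half turn about z gives the same grasp; the last joint's range is limited). The gripper opens to 87 mm and grips with 3 to 60 N. Pads are 19 mm wide; open, the fingers measure 117 mm over their backs; the gripper's body (75 mm by 190 mm) begins 51 mm behind the grasp point.
Start: joints at [-56.459, 22.042, 0.453, 0, -68.411, -14.817], TCP at [0.201, -0.592, 0.223] pointing down, gripper open.
Joint ranges: [-179.83, 179.83], [-69.29, 118.12], [-61.27, 80.66], [-181.25, 117.63], [-171.15, -9.14], [-177.46, 177.46]. Speed limits (degrees/s): [159.86, 159.86, 180, 180, 180, 180].

INTERFACE

Orientations are given as a 3x3 rotation matrix whose columns are the frame's x, y, z axes.
In Python, from station import r, imaging, models gives the robot as it stands. The module is installed in compiled form; this text tells all that it offers.
- The arm moves only by the tool apply_moves, never from a script. Its argument "moves" is a list of rows, each a list of 2 entries, a list of its own where there are three numbers: the shift along the tool's x, y, z in m, then the turn about the tool's z in degrees. A call has 1 to 5 rows; each row shifts and turns the commanded pose from where the row before left it, along the tool's axes as they then stand; what a row does not reach is not made up. A row lasts 1/12 s, in which the tool goes at most 41.7 mm and 7.16 degrees, less where a joint would pass 70% of its speed; a pose out of reach is approached as far as the arm can. A call is refused whole if a number of a shift passes 0.0417 or a number of a turn 7.16, either way. A call with a gripper value outside its range is refused whole. "hand" is the finger opening in m, from 0 to 0.087, set as the call begins (left out, the last holds). The fingers move at their own pace and stop on an object; the grip force is fixed at half the most. Time passes only in rows, so rows that do not move let the fingers close. It gives the time, the measured TCP pose, the force, the opening and the grip force at its end, in the units of the state.
- r.sense(): the state, without advancing time (a new reading comes with each control period).
- imaging.capture(name): name is "scene" or "side" or "wrist"; returns a dict with "frame" (420x560x3 uint8, blue, green, red), "intrinsics" (3x3 intrinsics, pixels), "eye" and "orientation" of the camera in the world. Camera axes: x right, y down, z forward; pixel columns grow to the right and rows downward; lengths in m; the calibration is good to about 2 mm. A picture is of the moment at which its call begins. There is no depth.
- r.finish_job(): hands the job in; it is judged then, once.
Trained networks look in a picture, given as the dict that the camera call returned (one of the last four; its "shot" number tells which), for a name from the list of things; names that differ only in an ending like _2 or _b are one class to them, and where a whole thing is asked for, a point or a joint stands for the part that bears it (a point fixed in the world has none). Each returns a list of dicts, best first, with "confidence" (0 to 1); they miss things now and then, are a little off and sometimes report something else, mostly with a low value. They report only what shows in the picture. A call takes as long as a camera call.
- models.cut_out(picture, target): "region" (420x560 bool, what is visible of it) and "extent" ([left, top, width, height] as shares, 0 to 1, of the picture: columns of its width, rows of its height, round what is visible of it).
- models.place_of(picture, target): "at" ([column, row] as shares, 0 to 1, of the picture: columns of its width, rows of its height: a listed point, or the origin of a listed thing).
The state is a dict: "time_s": time; "joints": joint angles; "joint_velocities": joint speeds; "effort": joint torques, N m; "tcp_pos": TCP position; "ee_rot": TCP orientation; "wrist_force": force on the tool from outside, world axes, zero at the start; "moment": the same for the moment, N m; "gripper_width": opening from 0.0 (shut) to 1.0 (fully open); "gripper_force": force on a finger pad.
Only numpy, scipy, OpenCV 4.12 (cv2) and the standard library are available. Lean on these libraries where they do the work, as an engineer would, in place of code of your own. Each camera call takes 0.05 s, during which the arm holds its last target. There are 200 camera calls.

## Working session

There is one attempt and no reset: what is moved stays moved. The work goes in short steps, Python scripts to look and compute and a tool call to move; the robot and the scene stay as the last step left them, time stands still between calls to the robot, and variables do not carry over. Pictures are saved under pics/ and viewed, at most 10 in all, crops included, and the job is handed in when it is done.

Besides the shell and the picture viewer there is one more tool, called after "Emit:" by a JSON object that holds its "op" and its "data", one argument or row to a line. apply_moves: Moves the arm, as the interface text tells. Its arguments: {"type":"object","properties":{"moves":{"type":"array"},"hand":{"type":"number"}},"required":["moves"]}

```bash
mkdir -p pics; cat > h.py <<'E'
import numpy as np, cv2
from station import r, imaging, models
N=["left_pad","middle_pad","right_pad","left_tag","middle_tag","right_tag"]
Z=[.082]*3+[.0245]*3
def ray(p,at):
    K=np.array(p["intrinsics"]);R=np.array(p["orientation"])
    return R@np.linalg.solve(K,[at[0]*560,at[1]*420,1])
def onz(p,at,z):
    d=ray(p,at);e=np.array(p["eye"]);return e+d*(z-e[2])/d[2]
E
python3 - <<'E'
from h import *
for c in ["scene","side"]:
    p=imaging.capture(c); cv2.imwrite(f"pics/{c}0.png",p["frame"]); print(c,np.round(p["eye"],3))
    for n,z in zip(N,Z):
        for q in models.place_of(p,n)[:2]:
            print(n,round(q["confidence"],2),np.round(np.array(q["at"])*[560,420],1),np.round(onz(p,q["at"],z),4))
    for n in ["plinth","star_knob","key_steel","pendant_outlet","bracket","tweezers"]:
        for q in models.place_of(p,n)[:1]:
            print(n,round(q["confidence"],2),np.round(np.array(q["at"])*[560,420],1),np.round(onz(p,q["at"],0.49 if n[0:2]=='pe' else 0.01),3))
s=r.sense();print(s["time_s"],s["tcp_pos"],np.round(s["ee_rot"],3),s["wrist_force"])
E
```

```text
scene [-0.41   0.956  0.996]
left_pad 0.88 [258.8 256.5] [0.5521 0.1225 0.082 ]
middle_pad 0.57 [275.7 238.1] [ 5.978e-01 -5.000e-04  8.200e-02]
right_pad 0.77 [293.3 226.8] [ 0.6103 -0.1055  0.082 ]
right_pad 0.63 [259.4 256.1] [0.5523 0.1194 0.082 ]
left_tag 0.61 [270.2 273.3] [0.5102 0.1063 0.0245]
middle_tag 0.6 [287.9 260.7] [0.5217 0.0083 0.0245]
right_tag 0.7 [305.6 244.6] [ 0.5507 -0.1157  0.0245]
plinth 0.59 [284.7 262.4] [0.536 0.01  0.01 ]
star_knob 0.43 [285.1 263.6] [0.53  0.014 0.01 ]
key_steel 0.49 [292.6 254.2] [ 0.553 -0.048  0.01 ]
pendant_outlet 0.19 [304.4 247.2] [0.085 0.406 0.49 ]
bracket 0.62 [323.8 238.5] [ 0.546 -0.218  0.01 ]
tweezers 0.44 [312.4 282.7] [0.387 0.021 0.01 ]
side [-0.115  0.958  0.774]
left_pad 0.61 [245.  271.4] [0.5745 0.1144 0.082 ]
middle_pad 0.71 [263.9 256.1] [0.5788 0.0114 0.082 ]
right_pad 0.61 [275.9 238.7] [ 0.6116 -0.1057  0.082 ]
right_pad 0.33 [246.4 275.1] [0.5588 0.1281 0.082 ]
left_tag 0.96 [261.4 297.1] [0.5062 0.1283 0.0245]
left_tag 0.45 [270.9 288.3] [0.5082 0.0766 0.0245]
middle_tag 0.92 [277.5 278.4] [0.521  0.0214 0.0245]
right_tag 0.66 [293.5 258.3] [ 0.5431 -0.1097  0.0245]
plinth 0.61 [276.7 279.9] [0.531 0.012 0.01 ]
star_knob 0.56 [273.  289.1] [0.512 0.06  0.01 ]
key_steel 0.48 [277.2 266.4] [ 0.574 -0.056  0.01 ]
bracket 0.51 [306.4 247.3] [ 0.557 -0.221  0.01 ]
tweezers 0.49 [313.7 299.3] [0.382 0.037 0.01 ]
1.3 [ 0.20065204 -0.59188597  0.22255255] [[-0.947 -0.321 -0.   ]
 [-0.321  0.947  0.   ]
 [ 0.     0.    -1.   ]] [-0.40830397 -0.31917655 -0.32677421]
```

```bash
python3 - <<'E'
import cv2,numpy as np
a=cv2.imread("pics/scene0.png")[190:310,200:360];b=cv2.imread("pics/side0.png")[210:330,190:350]
cv2.imwrite("pics/c0.png",np.vstack([cv2.resize(x,(400,300),interpolation=cv2.INTER_CUBIC) for x in (a,b)]))
E
```

```text
(no output)
```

View pics/scene0.png

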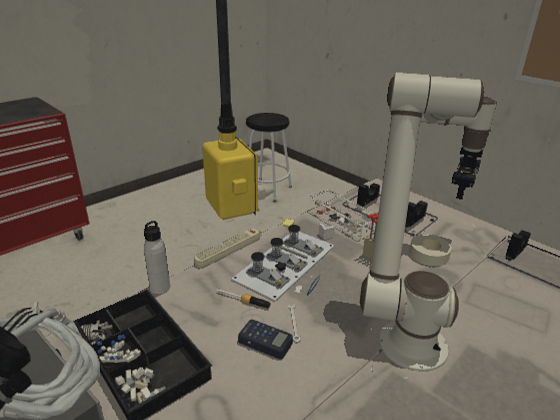

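View pics/c0.png

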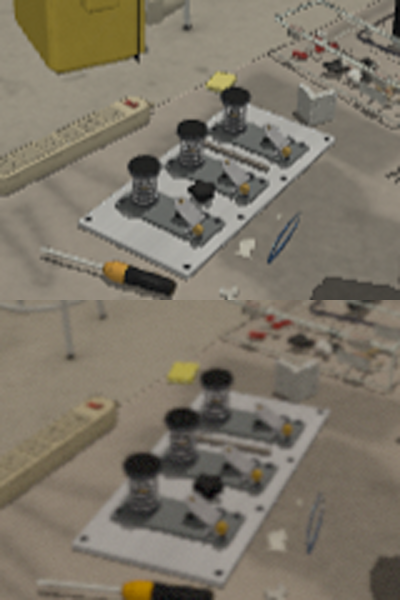

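```bash
cat >> h.py <<'E'
from scipy.optimize import least_squares
OFF=np.array([[0,.115],[0,0],[0,-.115],[-.06,.115],[-.06,0],[-.06,-.115]])
def world(v):
    c,s=np.cos(v[2]),np.sin(v[2])
    return np.c_[OFF@np.array([[c,s],[-s,c]])+v[:2],Z]
def proj(p,X):
    q=np.array(p["intrinsics"])@np.array(p["orientation"]).T@(np.array(X)-p["eye"]);return q[:2]/q[2]
def fit(obs,v0=(.59,0,0)):  # obs: (picture,name index,pixel)
    f=lambda v:np.concatenate([proj(p,world(v)[i])-px for p,i,px in obs])
    s=least_squares(f,v0,loss="soft_l1",f_scale=1.5);return s.x,f(s.x).reshape(-1,2)
E
python3 - <<'E'
from h import *
obs=[];S={}
for c in ["scene","side"]:
    p=imaging.capture(c);S[c]=p
sc={0:(257.6,255.2),1:(276.4,242),2:(294.4,228.8)}
for i,x in sc.items(): obs.append((S["scene"],i,x))
for i,x in {0:(190+142/2.5,210+165/2.5),1:(190+182/2.5,210+120/2.5),2:(190+217/2.5,210+79/2.5)}.items(): obs.append((S["side"],i,x))
for i,x in {3:(261.4,297.1),4:(277.5,278.4),5:(293.5,258.3)}.items(): obs.append((S["side"],i,x))
for i,x in {3:(270.2,273.3),4:(287.9,260.7),5:(305.6,244.6)}.items(): obs.append((S["scene"],i,x))
v,e=fit(obs);print(np.round(v,4),np.round(e,1).tolist());print(np.round(world(v),3))
print("pendant",[np.round(onz(S["scene"],(a/560,b/420),.49),3) for a,b in [(222,217),(254,211),(208,208)]])
w=imaging.capture("wrist");R=np.array(w["orientation"]);s=r.sense()
T=np.array(s["ee_rot"]);print("wrist eye in tool",np.round(T.T@(w["eye"]-s["tcp_pos"]),3),np.round(T.T@R,2).tolist(),np.round(w["intrinsics"],0).tolist(),s["time_s"])
E
```

```text
[0.58   0.0168 0.1787] [[-1.9, 1.2], [-0.9, -0.2], [-0.9, -0.1], [-1.0, -0.7], [-0.2, -1.3], [0.3, -1.0], [3.4, -0.9], [2.7, -2.2], [0.0, 0.5], [-0.9, 2.8], [0.6, -0.1], [0.2, 1.9]]
[[ 0.56   0.13   0.082]
 [ 0.58   0.017  0.082]
 [ 0.6   -0.096  0.082]
 [ 0.501  0.119  0.024]
 [ 0.521  0.006  0.024]
 [ 0.541 -0.107  0.024]]
pendant [array([0.289, 0.457, 0.49 ]), array([0.262, 0.387, 0.49 ]), array([0.342, 0.457, 0.49 ])]
wrist eye in tool [ 0.085  0.    -0.162] [[0.0, -0.95, -0.3], [1.0, 0.0, -0.0], [0.0, -0.3, 0.95]] [[336.0, 0.0, 283.0], [0.0, 336.0, 215.0], [0.0, 0.0, 1.0]] 1.45
```

Emit:
{"op": "apply_moves", "data": {
  "moves": [
    [[-0.029,0.023,0],0],
    [[-0.029,0.023,0],0],
    [[-0.029,0.023,0],0],
    [[-0.029,0.023,0],0],
    [[-0.029,0.023,0],0]
  ],
  "hand": 0
}}

```text
time_s: 1.87
tcp_pos: [0.3016, -0.4351, 0.2227]
ee_rot: [[-0.947, -0.32, 0.0], [-0.32, 0.947, -0.0], [-0.0, -0.0, -1.0]]
wrist_force: [0.1, 0.0, 0.6]
gripper_width: 0.707
gripper_force: 0.0
```

Emit:
{"op": "apply_moves", "data": {
  "moves": [
    [[-0.029,0.023,0],0],
    [[-0.029,0.023,0],0],
    [[-0.029,0.023,0],0],
    [[-0.029,0.023,0],0],
    [[-0.029,0.023,0],0]
  ]
}}

```text
time_s: 2.28
tcp_pos: [0.4022, -0.2794, 0.2229]
ee_rot: [[-0.947, -0.321, 0.001], [-0.321, 0.947, -0.0], [-0.001, -0.001, -1.0]]
wrist_force: [1.1, 0.4, 1.0]
gripper_width: 0.325
gripper_force: 0.0
```

Emit:
{"op": "apply_moves", "data": {
  "moves": [
    [[-0.029,0.023,0],0],
    [[-0.029,0.023,0],0],
    [[-0.029,0.023,0],0],
    [[-0.029,0.023,0],0],
    [[-0.029,0.023,0],0]
  ]
}}

```text
time_s: 2.7
tcp_pos: [0.5026, -0.1238, 0.223]
ee_rot: [[-0.947, -0.321, 0.001], [-0.321, 0.947, -0.0], [-0.001, -0.0, -1.0]]
wrist_force: [1.0, -1.1, 0.2]
gripper_width: 0.015
gripper_force: 0.0
```

Emit:
{"op": "apply_moves", "data": {
  "moves": [
    [[-0.029,0.023,0],0],
    [[-0.029,0.023,0],0],
    [[-0.029,0.023,0],4.3],
    [[0,0,0],4.2],
    [[0,0,0],0]
  ]
}}

```text
time_s: 3.12
tcp_pos: [0.5629, -0.0305, 0.2221]
ee_rot: [[-0.984, -0.179, -0.001], [-0.179, 0.984, -0.0], [0.001, 0.0, -1.0]]
wrist_force: [-0.6, 1.0, 0.2]
gripper_width: 0.006
gripper_force: 0.0
```

```bash
python3 - <<'E'
from h import *
p=imaging.capture("wrist");cv2.imwrite("pics/w1.png",p["frame"])
v0=(.58,.0168,.1787);print([np.round(proj(p,X)).tolist() for X in world(v0)])
obs=[]
for i,n in enumerate(N):
    for q in models.place_of(p,n)[:2]:
        px=np.array(q["at"])*[560,420];print(n,round(q["confidence"],2),np.round(px,1))
        if np.linalg.norm(px-proj(p,world(v0)[i]))<50: obs.append((p,i,px))
v,e=fit(obs,v0);print(np.round(v,4),np.round(e,1).tolist());print(np.round(world(v),4))
s=r.sense();print(s["time_s"],s["tcp_pos"],np.round(s["ee_rot"],3).tolist(),s["wrist_force"])
E
```

```text
[[449.0, 230.0], [329.0, 230.0], [208.0, 230.0], [432.0, 159.0], [324.0, 159.0], [216.0, 159.0]]Traceback (most recent call last):
  File "<stdin>", line 9, in <module>
  File "h.py", line 19, in fit
    s=least_squares(f,v0,loss="soft_l1",f_scale=1.5);return s.x,f(s.x).reshape(-1,2)
    return func(*args, **kwargs)
    vector_fun = VectorFunction(
        fun_wrapped,
    ...<6 lines>...
        workers=workers
    )
    self._update_fun()
    ~~~~~~~~~~~~~~~~^^
    self.f = self.fun_wrapped(xp_copy(self.x))
             ~~~~~~~~~~~~~~~~^^^^^^^^^^^^^^^^^
    return np.atleast_1d(self.fun(x))
                         ~~~~~~~~^^^
    return self.f(x, *self.args, **self.kwargs)
           ~~~~~~^^^^^^^^^^^^^^^^^^^^^^^^^^^^^^
  File "h.py", line 18, in <lambda>
    f=lambda v:np.concatenate([proj(p,world(v)[i])-px for p,i,px in obs])
               ~~~~~~~~~~~~~~^^^^^^^^^^^^^^^^^^^^^^^^^^^^^^^^^^^^^^^^^^^^
ValueError: need at least one array to concatenate
```

View pics/w1.png

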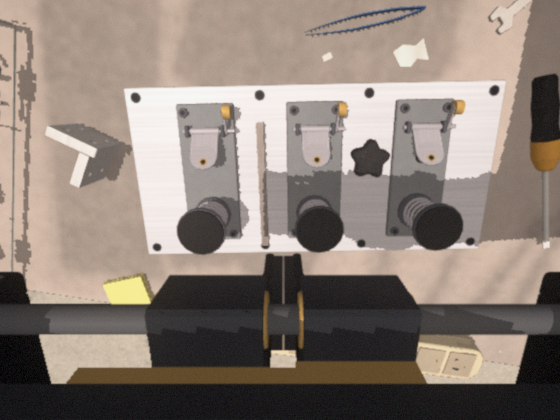

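```bash
python3 - <<'E'
from h import *
p=imaging.capture("wrist")
v,e=fit([(p,0,(436,226)),(p,1,(319.5,229)),(p,2,(202,231))],(.58,.0168,.1787))
W=world(v);print(np.round(v,4),np.round(e,1).tolist());print(np.round(W,4))
T=np.array(r.sense()["ee_rot"]);t=np.array(r.sense()["tcp_pos"]);print(np.round((W-t)@T,4))
for i in (3,4,5):print(proj(p,[*W[i,:2],.049]))
print(r.sense()["time_s"])
E
```

```text
[0.5796 0.0054 0.2002] [[3.8, 0.3], [-0.1, -0.2], [-2.4, 0.2]]
[[ 0.5568  0.1181  0.082 ]
 [ 0.5796  0.0054  0.082 ]
 [ 0.6025 -0.1073  0.082 ]
 [ 0.4979  0.1061  0.0245]
 [ 0.5208 -0.0066  0.0245]
 [ 0.5437 -0.1193  0.0245]]
[[-0.0217  0.1496  0.1409]
 [-0.0242  0.0346  0.1409]
 [-0.0268 -0.0803  0.1409]
 [ 0.0383  0.1483  0.1983]
 [ 0.0358  0.0333  0.1983]
 [ 0.0332 -0.0817  0.1983]]
[432.21694503 158.37669359]
[316.60670147 160.94915475]
[201.63086021 163.50749973]
3.5167
```

Emit:
{"op": "apply_moves", "data": {
  "moves": [
    [[-0.009,-0.027,0],0],
    [[-0.009,-0.027,0.02],0],
    [[-0.009,-0.027,0.03],0],
    [[0,0,0.04],0],
    [[0,0,0.035],0]
  ]
}}

```text
time_s: 3.93
tcp_pos: [0.6032, -0.1091, 0.096]
ee_rot: [[-0.985, -0.174, 0.001], [-0.174, 0.985, 0.0], [-0.001, 0.0, -1.0]]
wrist_force: [0.0, -0.2, -0.4]
gripper_width: 0.006
gripper_force: 0.0
```

Emit:
{"op": "apply_moves", "data": {
  "moves": [
    [[0,0,0.005],0],
    [[0,0,0.005],0],
    [[0,0,0.003],0],
    [[0,0,0],0],
    [[0,0,0],0]
  ]
}}

```text
time_s: 4.35
tcp_pos: [0.6046, -0.1069, 0.087]
ee_rot: [[-0.984, -0.178, 0.004], [-0.178, 0.984, -0.0], [-0.004, -0.001, -1.0]]
wrist_force: [0.0, -0.1, 0.7]
gripper_width: 0.007
gripper_force: 0.0
```

Emit:
{"op": "apply_moves", "data": {
  "moves": [
    [[0,0,0.003],0],
    [[0,0,0.003],0],
    [[0,0,0],0],
    [[0,0,0],0],
    [[0,0,0],0]
  ]
}}

```text
time_s: 4.77
tcp_pos: [0.6044, -0.1069, 0.0796]
ee_rot: [[-0.984, -0.178, 0.003], [-0.178, 0.984, 0.0], [-0.003, -0.001, -1.0]]
wrist_force: [1.7, 1.1, 2.7]
gripper_width: 0.008
gripper_force: 1.5
```

```bash
python3 - <<'E'
from h import *
p=imaging.capture("wrist");cv2.imwrite("pics/w2.png",p["frame"])
s=r.sense();print(s["time_s"],s["tcp_pos"],s["wrist_force"])
E
```

```text
4.8167 [ 0.60436183 -0.10692449  0.07947538] [2.98680608 1.11100122 2.98899721]
```

View pics/w2.png

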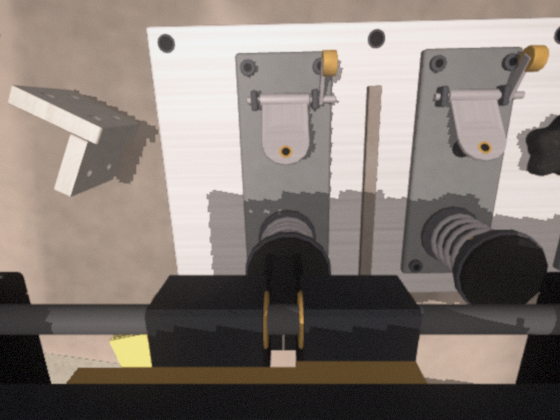

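Emit:
{"op": "apply_moves", "data": {
  "moves": [
    [[0,0,0.003],0],
    [[0,0,0.003],0],
    [[0,0,0.002],0],
    [[0,0,0],0],
    [[0,0,0],0]
  ]
}}

```text
time_s: 5.23
tcp_pos: [0.6044, -0.1069, 0.0719]
ee_rot: [[-0.984, -0.178, 0.003], [-0.178, 0.984, -0.0], [-0.003, -0.001, -1.0]]
wrist_force: [-0.1, 1.9, 8.4]
gripper_width: 0.002
gripper_force: 4.1
```

Emit:
{"op": "apply_moves", "data": {
  "moves": [
    [[0,0,0.0],0],
    [[0,0,0.0],0]
  ]
}}

```text
time_s: 5.4
tcp_pos: [0.6044, -0.107, 0.072]
ee_rot: [[-0.984, -0.178, 0.003], [-0.178, 0.984, -0.0], [-0.003, -0.001, -1.0]]
wrist_force: [0.4, 2.5, 7.6]
gripper_width: 0.004
gripper_force: 4.1
```

Emit:
{"op": "apply_moves", "data": {
  "moves": [
    [[0,0,-0.035],0],
    [[0.001,0.0385,-0.005],0],
    [[0.001,0.0385,0],0],
    [[0.001,0.038,0.005],0],
    [[0,0,0.025],0]
  ]
}}

```text
time_s: 5.82
tcp_pos: [0.5806, 0.0103, 0.0835]
ee_rot: [[-0.983, -0.183, 0.006], [-0.183, 0.983, 0.002], [-0.006, 0.001, -1.0]]
wrist_force: [1.1, -0.0, -0.2]
gripper_width: 0.01
gripper_force: 0.0
```

Emit:
{"op": "apply_moves", "data": {
  "moves": [
    [[0,0,0.004],0],
    [[0,0,0.003],0],
    [[0,0,0.003],0],
    [[0,0,0],0],
    [[0,0,0],0]
  ]
}}

```text
time_s: 6.23
tcp_pos: [0.5792, 0.0045, 0.0708]
ee_rot: [[-0.984, -0.176, -0.001], [-0.176, 0.984, -0.0], [0.001, 0.0, -1.0]]
wrist_force: [-2.9, 2.0, 3.3]
gripper_width: 0.003
gripper_force: 2.2
```

Emit:
{"op": "apply_moves", "data": {
  "moves": [
    [[0,0,0.0],0],
    [[0,0,0.0],0]
  ]
}}

```text
time_s: 6.4
tcp_pos: [0.5792, 0.0045, 0.0709]
ee_rot: [[-0.984, -0.176, -0.001], [-0.176, 0.984, -0.001], [0.001, -0.0, -1.0]]
wrist_force: [-3.1, 0.3, 4.9]
gripper_width: 0.002
gripper_force: 2.2
```

```bash
python3 - <<'E'
from h import *
p=imaging.capture("wrist");cv2.imwrite("pics/w3.png",p["frame"])
s=r.sense();print(s["time_s"],s["tcp_pos"],s["wrist_force"])
E
```

```text
6.45 [0.5792595  0.00453534 0.07083147] [-2.30914198 -0.16378826  4.47309509]
```

View pics/w3.png

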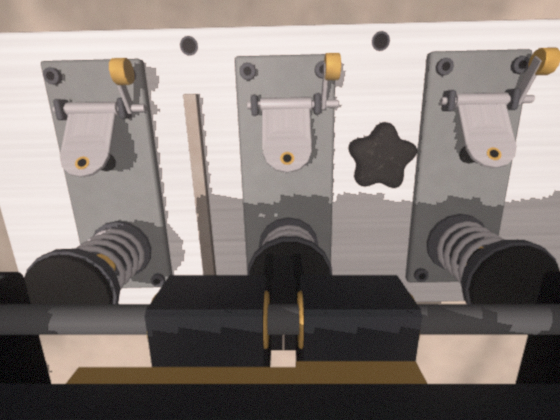

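The fingertips sit centred on the middle pad (about 289, 270), and all three tags are up. At roughly 11 mm of travel the force is only about 4 N, against 8 N at 10 mm on the right pad. The left pad is next.

Emit:
{"op": "apply_moves", "data": {
  "moves": [
    [[0,0,-0.036],0],
    [[0.001,0.0385,-0.005],0],
    [[0.001,0.0385,0],0],
    [[0.001,0.038,0.005],0],
    [[0,0,0.026],0]
  ]
}}

```text
time_s: 6.87
tcp_pos: [0.5598, 0.1241, 0.0847]
ee_rot: [[-0.983, -0.184, 0.012], [-0.183, 0.983, 0.005], [-0.013, 0.003, -1.0]]
wrist_force: [-0.3, -0.4, 0.2]
gripper_width: 0.011
gripper_force: 0.0
```

Emit:
{"op": "apply_moves", "data": {
  "moves": [
    [[0,0,0.004],0],
    [[0,0,0.003],0],
    [[0,0,0.003],0],
    [[0,0,0],0],
    [[0,0,0],0]
  ]
}}

```text
time_s: 7.28
tcp_pos: [0.5577, 0.119, 0.0725]
ee_rot: [[-0.984, -0.177, 0.003], [-0.177, 0.984, 0.002], [-0.003, 0.002, -1.0]]
wrist_force: [-4.8, 7.2, 10.5]
gripper_width: 0.005
gripper_force: 4.9
```

Emit:
{"op": "apply_moves", "data": {
  "moves": [
    [[0,0,0.0],0],
    [[0,0,0.0],0]
  ]
}}

```text
time_s: 7.45
tcp_pos: [0.5578, 0.1188, 0.0727]
ee_rot: [[-0.984, -0.177, 0.003], [-0.177, 0.984, 0.003], [-0.004, 0.002, -1.0]]
wrist_force: [-4.1, 7.2, 8.8]
gripper_width: 0.005
gripper_force: 4.8
```

```bash
python3 - <<'E'
from h import *
p=imaging.capture("wrist");cv2.imwrite("pics/w4.png",p["frame"])
s=r.sense();print(s["time_s"],s["tcp_pos"],s["wrist_force"])
E
```

```text
7.5 [0.55781574 0.11884343 0.07275146] [-4.3095174   6.91440135  9.33931682]
```

View pics/w4.png

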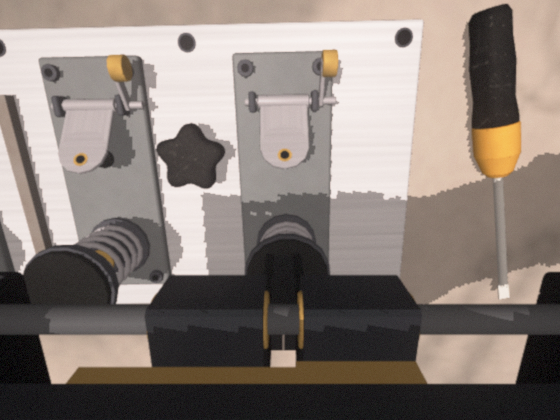

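Emit:
{"op": "apply_moves", "data": {
  "moves": [
    [[0,0,-0.04],0],
    [[0.012,-0.03,-0.02],0],
    [[0.016,-0.03,0],0],
    [[0.016,-0.03,0],0],
    [[0.014,-0.025,0],0]
  ]
}}

```text
time_s: 7.92
tcp_pos: [0.5184, -0.0084, 0.1309]
ee_rot: [[-0.985, -0.175, -0.001], [-0.175, 0.985, -0.0], [0.001, -0.0, -1.0]]
wrist_force: [0.2, 0.2, 0.3]
gripper_width: 0.01
gripper_force: 0.0
```

Emit:
{"op": "apply_moves", "data": {
  "moves": [
    [[0,0,0.035],0],
    [[0,0,0.025],0],
    [[0,0,0.005],0],
    [[0,0,0],0]
  ]
}}

```text
time_s: 8.25
tcp_pos: [0.5182, -0.007, 0.064]
ee_rot: [[-0.984, -0.176, -0.005], [-0.176, 0.984, -0.002], [0.005, -0.001, -1.0]]
wrist_force: [0.2, -0.8, 0.3]
gripper_width: 0.011
gripper_force: 0.0
```

```bash
python3 - <<'E'
from h import *
p=imaging.capture("wrist");cv2.imwrite("pics/w5.png",p["frame"])
s=r.sense();print(s["time_s"],s["tcp_pos"],s["wrist_force"])
E
```

```text
8.3 [ 0.51964286 -0.00630203  0.06542994] [ 1.76281099 -0.7705561   0.58233552]
```

View pics/w5.png

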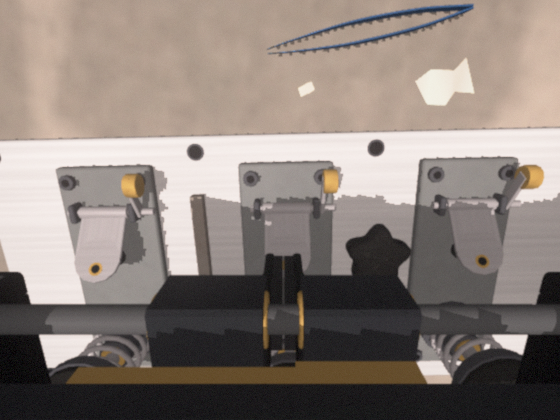

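The fingertips are centred over the end of the middle tag (about 285, 260). The right and left tags are still up, at (95, 268) and (482, 261). I'll push down now.

Emit:
{"op": "apply_moves", "data": {
  "moves": [
    [[0,0,0.01],0],
    [[0,0,0.008],0],
    [[0,0,0.006],0],
    [[0,0,0.006],0],
    [[0,0,0],0]
  ]
}}

```text
time_s: 8.72
tcp_pos: [0.5188, -0.0053, 0.0344]
ee_rot: [[-0.984, -0.178, -0.002], [-0.178, 0.984, -0.001], [0.002, -0.0, -1.0]]
wrist_force: [0.2, -0.6, -0.3]
gripper_width: 0.008
gripper_force: 0.0
```

Emit:
{"op": "apply_moves", "data": {
  "moves": [
    [[0,0,0.004],0],
    [[0,0,0.003],0],
    [[0,0,0],0]
  ]
}}

```text
time_s: 8.97
tcp_pos: [0.5193, -0.0054, 0.028]
ee_rot: [[-0.984, -0.177, -0.001], [-0.177, 0.984, -0.0], [0.001, -0.0, -1.0]]
wrist_force: [-0.5, 0.2, -0.3]
gripper_width: 0.003
gripper_force: 0.0
```

Emit:
{"op": "apply_moves", "data": {
  "moves": [
    [[0,0,-0.04],0],
    [[0,0,-0.041],0],
    [[0,0,-0.041],0],
    [[0,0,-0.03],0],
    [[0,0,0],0]
  ]
}}

```text
time_s: 9.38
tcp_pos: [0.5239, -0.0048, 0.1882]
ee_rot: [[-0.984, -0.179, 0.015], [-0.179, 0.984, 0.002], [-0.015, -0.001, -1.0]]
wrist_force: [1.5, 0.5, 1.1]
gripper_width: 0.006
gripper_force: 0.0
```

```bash
python3 - <<'E'
from h import *
p=imaging.capture("wrist");cv2.imwrite("pics/w6.png",p["frame"])
s=r.sense();print(s["time_s"],s["tcp_pos"],s["wrist_force"])
E
```

```text
9.4333 [ 0.52188445 -0.00484185  0.18469508] [ 0.03450631  0.93086151 -0.79678616]
```

View pics/w6.png

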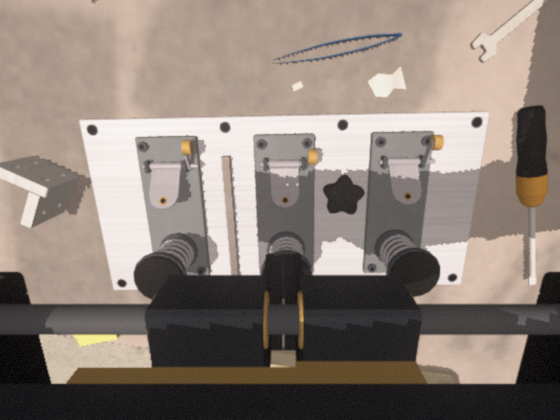

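The middle tag lies flat: its counterweight has swung to (313, 157) and its shadow is gone. The other two tags are up, and the knob, key steel, tweezers and bracket look undisturbed.

```bash
python3 -c "
from station import r
print(r.finish_job())"
```

```text
the job is handed in; nothing more can be done
None
```

I pressed all three pads. The middle mount is the soft one (about 4 N at 11 mm of travel, against 8–9 N at 9–10 mm for the other two), so its tag is pushed flat and the other two are still up, the loose parts look untouched in the last wrist picture, and the job was handed in at about 9.4 s.

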